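# Feed a column clamp half under the guard with the push stick

## Task

Lay the long grooved column clamp half flat and lengthwise on the open infeed end of the guarded feed station, let go of it, then use the push stick behind it to feed it right through the low opening under the guard until it clears the guard and bears on the stop plunger at the far side. Press it onto the plunger with a steady 5 N or so for a moment and never more than 10: the plunger is held only by friction and must keep its setting. Keep the fingers off the block once it is at the guard, do not bear hard on the station, leave the two other plates where they are, and put the stick back on the bare table at the end.

Things in the scene. Friction and masses are not known exactly. Their poses are not given: they have to be found in the camera images.
- clamp_half_center (a point): The workpiece: white machined column clamp half with a groove along its top, 34 x 75 x 14 mm (x, y, z), 0.08 kg. The point is its middle, 7 mm above its underside. y runs along its length; either end may lead. It is the only one of the three white pieces that is long and narrow, 34 mm wide.
- plate_small_center (a point): Bystander: white plain plate 42 x 46 x 13 mm, the point 7 mm above its underside. Leave it.
- plate_large_center (a point): Bystander: white plain plate 52 x 64 x 13 mm, the point 7 mm above its underside. Leave it.
- station: Fixed feed station: metal base plate 76 mm wide (x), top (the lane floor) 10 mm above the table, with a low grey guard across it. Origin on the table under the middle of the guard's entrance; work is fed along its -y axis. The plate runs from y = +125 to -195 mm. The guard spans y = 0 to -55 mm; its roof is 37 mm above the table.
- infeed (a point): Point on the lane floor on the middle line, 70 mm before the guard (station y = +70 mm): a good place for the middle of the block. The floor is bare from y = +125 to +40 mm; from there to the guard two flared guides 10 mm high narrow the lane from about 60 to 39 mm.
- guard_in (a point): Middle of the guard's entrance, on the lane floor. The opening is 39 mm wide and 22 mm high. Inside, on the middle line from y = -10 to -45 mm, hangs a sprung shoe, 12 mm over the floor at its lowest; it lifts with about 3 N and drags on the 14 mm block (3 to 7 N of push while it moves under it, most on entry). A stick kept low passes beneath it.
- guard_exit (a point): Middle of the guard's exit, on the lane floor (y = -55 mm). Beyond is a 39 mm lane between 8 mm fences; a dark bracket 36 mm high across it carries the stop plunger. Where it is clamped differs each time and is not reported: the plunger's face lies 79 to 103 mm beyond this point, so the 75 mm block on the stop has its tail 4 to 28 mm clear of the guard.
- stop (a joint): Stop plunger of the feed station: a brass disc 13 mm across on a rod, its centre 18 mm above the table. Reads 0 at its setting and grows (m) as it is shoved away along the station's -y, to 7 mm at the end of its travel. No spring: it stays put up to about 14 N, slips beyond that and does not come back.
- stick_grip (a point): Push stick of white plastic, loose, 0.14 kg: a flat blade 22 mm wide, 9 mm high, along the stick's y from +23 mm to the dark rubber nose at -150 mm, with an upright handle over the origin: 18 mm wide (x, grip across this), 44 mm long (y), its top 52 mm above the blade's underside. The point is in the handle 30 mm above the underside; z up, the nose points along -y.
- stick_nose (a point): Middle of the stick's nose face, 150 mm from the handle point along the stick's -y and 4.5 mm above the underside (25.5 mm below the handle point).

How it is judged:
On the way, in this order (a step that is already met when the one before it is completed fails the run):
1. the clamp half lies flat and lengthwise on the infeed in front of the guard (within 15 mm of the middle line and 14 degrees), let go (y of clamp_half_center in the frame of station between 0.045 and 0.115 m and x of clamp_half_center in the frame of station between -0.015 and 0.015 m and height (world z) of clamp_half_center below 0.02 m and angle between clamp_half_center's own z axis and vertical below 0.1 rad and angle between the y axis of clamp_half_center and the y axis of station, either way round below 0.25 rad and contact force between the fingers and clamp_half below 0.1 N), for 0.2 s.
2. the stick pushes it through under the guard (y of clamp_half_center in the frame of station between -0.045 and -0.005 m and contact force between push_stick and clamp_half above 0.3 N), for 0.1 s.
3. clear of the guard, the stick presses it on the stop plunger with more than 2.5 N (y of clamp_half_center in the frame of station below -0.09 m and contact force between clamp_half and stop above 2.5 N and contact force between push_stick and clamp_half above 1 N), for 0.15 s.
At the end, for the whole second after the job is handed in: The clamp half, having been pressed on the stop plunger by the stick, lies flat and at rest in the outfeed lane, wholly clear of the guard and within 6 mm of the middle line; the plunger stands within 3 mm of its setting; the push stick lies at rest on the bare table, no part of it on the station (y of clamp_half_center in the frame of station below -0.09 m and x of clamp_half_center in the frame of station between -0.006 and 0.006 m and height (world z) of clamp_half_center below 0.02 m and angle between clamp_half_center's own z axis and vertical below 0.1 rad and linear speed of each of clamp_half, push_stick below 0.01 m/s and value of joint stop below 0.003 m and height (world z) of stick_grip below 0.036 m and height (world z) of stick_nose below 0.0135 m); the robot touches nothing.
It fails at once if the block is pressed on the stop plunger with more than 12 N (contact force between clamp_half and stop above 12 N).
It fails at once if the stop plunger is shoved more than 3 mm from its setting (value of joint stop above 0.003 m).
It fails at once if the fingers touch the block once it is at or past the guard (y of clamp_half_center in the frame of station between -0.2 and 0.03 m and x of clamp_half_center in the frame of station between -0.04 and 0.04 m and height (world z) of clamp_half_center below 0.03 m and contact force between the fingers and clamp_half above 0.5 N).
It fails at once if the stick or the robot bears on the station with more than 20 N (contact force between any of push_stick, the arm, the fingers and station above 20 N).
It fails at once if another plate is moved by more than 20 mm (distance of any of plate_small_center, plate_large_center from where it was at the start of the episode above 0.02 m).
It also fails if it takes over 72 s, if anything falls off the work surface, if the arm or the gripper's body presses on something with over 40 N, if the wrist force passes 120 N, or if a joint passes its speed limit or range.

## Robot

A 7-joint arm with a two-finger parallel gripper is mounted at the origin on a cart in front of the work surface, level with it; the furniture and walls round the work are solid. World frame = base frame: x ahead of the robot, y to its left, z up, the work surface at z = 0. Lengths are in m, angles in rad, forces in N, time in s.
With the tool pointing down it reaches from about 0.35 to 0.9 m from the base axis. Payload 19.9 kg.
Tool frame: the origin (TCP) lies between the finger pads; the fingertips stand 19 mm ahead of it and the grasp point (between the pads) is the TCP; z points along the fingers, y is the line along which they close (so a half turn about z gives the same grasp; the last joint's range is limited). The gripper opens to 94 mm and grips with 3 to 60 N. Pads are 16 mm wide; open, the fingers measure 119 mm over their backs; the gripper's body (75 mm by 177 mm) begins 78 mm behind the grasp point.
Start: joints at [1.155, 0.417, -0.01, 1.614, 0.005, 1.111, -0.053], TCP at [0.228, -0.582, 0.202] pointing down, gripper open.
Joint ranges: [-2.81, 2.81], [-0.39, 2.02], [-1.27, 1.25], [0.06, 2.57], [-1.19, 4.33], [0.19, 2], [-2.82, 2.82]. Speed limits (rad/s): [1.89, 1.89, 2.39, 2.39, 3.01, 3.01, 3.01].

## Interface

Orientations are given as a 3x3 rotation matrix whose columns are the frame's x, y, z axes.
In Python, from rig import robot gives the robot as it stands. Calls block until the motion is done:
- robot.move_ptp(position, orientation): joint-space move of the TCP to a pose.
- robot.move_linear(position, velocity=0.15, frame=None, threshold=None): straight line of the TCP; frame=None keeps the orientation; velocity is the mean speed in m/s. With threshold (N) it stops when the force on the tool has changed by that much, and returns True; else False.
- robot.goto_joints(angles): joint-space move.
- robot.gripper_to(opening): finger opening in m; the grip force is fixed at half the most; returns when the fingers have stopped.
- robot.pause(seconds).
- robot.ik(position, orientation): joint angles nearest the present ones, or None.
- robot.get_state(): the state.
- robot.grab_frame(name): name is "side" or "top" or "wrist"; returns the picture (384x512x3 uint8, red, green, blue); there is no depth.
- robot.camera_info(name): a dict with "fx", "fy", "cx", "cy" (pixels), "dist" ([k1, k2, p1, p2, k3] as OpenCV has them; the pictures are not rectified), "rvec" (rotation vector, rad) and "tvec" (3), from world to camera coordinates, as OpenCV has them. Camera axes: x right, y down, z forward; pixel columns grow to the right and rows downward; lengths in m; the calibration is good to about 2 mm. A picture is of the moment at which its call begins: read the wrist's pose just before it. camera_info takes no time and is no camera call; for the wrist camera it gives the pose at the moment of the call.
A pose or a line that the arm cannot do raises robot.PlanningError and nothing moves.
- robot.sign_off(): hands the job in; it is judged then, once.
The state is a dict: "time": time; "qpos": joint angles; "joint_vel": joint speeds; "effort": joint torques, N m; "ee_pos": TCP position; "tool_rot": TCP orientation; "force": force on the tool from outside, world axes, zero at the start; "moment": the same for the moment, N m; "opening": finger opening in m; "grasp_force": force on a finger pad.
Only numpy, scipy, OpenCV 4.12 (cv2) and the standard library are available. Lean on these libraries where they do the work, as an engineer would, in place of code of your own. Each camera call takes 0.05 s, during which the arm holds its last target. There are 200 camera calls.

## Working session

There is one attempt and no reset: what is moved stays moved. The work goes in short steps, each a Python script; the robot and the scene stay as the last script left them, time stands still between calls to the robot, and variables do not carry over. Pictures are saved under pics/ and viewed, at most 12 in all, crops included, and the job is handed in when it is done.

```bash
ls; mkdir -p pics; python3 - <<'E'
from rig import robot
import cv2, numpy as np
for n in ("top","side"):
    im=robot.grab_frame(n); cv2.imwrite(f"pics/{n}0.png",im[:,:,::-1])
    c=robot.camera_info(n); R=cv2.Rodrigues(np.array(c["rvec"]))[0]
    print(n,c["fx"],c["dist"],(-R.T@np.array(c["tvec"])).round(3),R[2].round(3))
s=robot.get_state();print(s["time"],s["opening"],s["force"],s["tool_rot"])
E
```

```text
pics
top 476.02630583051007 [-0.00507152  0.          0.          0.          0.        ] [ 0.373 -0.029  1.224] [ 0.122 -0.021 -0.992]
side 394.9880917465844 [-0.0635006  0.         0.         0.         0.       ] [0.168 0.906 0.747] [ 0.283 -0.769 -0.573]
0.1 0.09399338053826796 [ 0.32920976 -0.04018512 -0.51350433] [[ 9.30948943e-01  3.65149063e-01 -4.77413776e-04]
 [ 3.65149363e-01 -9.30948452e-01  9.60204600e-04]
 [-9.38298054e-05 -1.06822879e-03 -9.99999425e-01]]
```

View pics/top0.png

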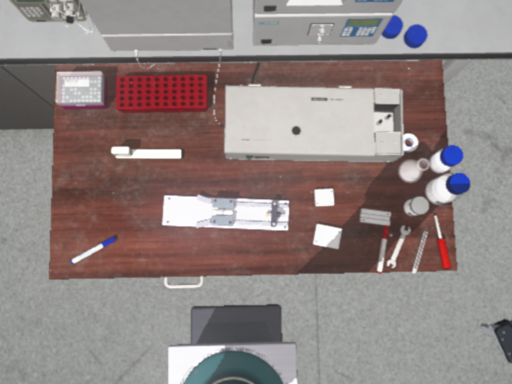

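View pics/side0.png

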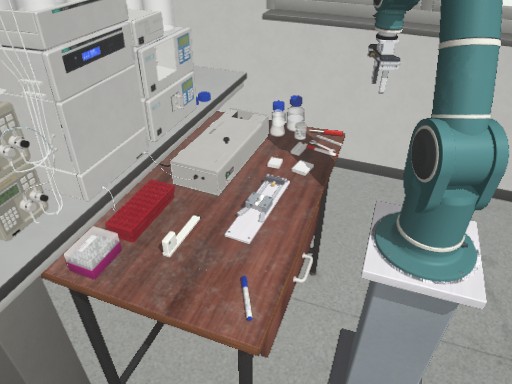

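The top view shows the station at (165–290, 195–230), infeed on the left. The stick's handle is at (122,152) and its nose at (182,154). The clamp half is at (376,216), with the plates at (324,197) and (327,236). The side view agrees with this.

```bash
cat > h.py <<'E'
from rig import robot
import cv2, numpy as np
from types import SimpleNamespace
def cam(n):
    c=robot.camera_info(n)
    K=np.array([[c["fx"],0,c["cx"]],[0,c["fy"],c["cy"]],[0,0,1.]])
    R=cv2.Rodrigues(np.array(c["rvec"],float))[0]; t=np.array(c["tvec"],float).ravel()
    return SimpleNamespace(K=K,d=np.array(c["dist"],float),R=R,t=t,C=-R.T@t)
def rays(c,uv):
    p=cv2.undistortPoints(np.array(uv,float).reshape(-1,1,2),c.K,c.d).reshape(-1,2)
    return np.c_[p,np.ones(len(p))]@c.R
def on_plane(c,uv,z):
    r=rays(c,uv); return c.C+r*((z-c.C[2])/r[:,2])[:,None]
def tri(c1,u1,c2,u2):
    a,b=rays(c1,[u1])[0],rays(c2,[u2])[0]
    s=np.linalg.lstsq(np.c_[a,-b],c2.C-c1.C,rcond=None)[0]
    p,q=c1.C+a*s[0],c2.C+b*s[1]; return (p+q)/2,np.linalg.norm(p-q)
def project(c,P):
    return cv2.projectPoints(np.array(P,float).reshape(-1,3),cv2.Rodrigues(c.R)[0],c.t,c.K,c.d)[0].reshape(-1,2)
def down(yaw):  # tool z down, tool y (closing line) along direction yaw in world xy
    y=np.array([np.cos(yaw),np.sin(yaw),0]); z=np.array([0,0,-1.]); return np.c_[np.cross(y,z),y,z]
def blobs(im,lo=150,sat=60,amin=60):
    hsv=cv2.cvtColor(im,cv2.COLOR_RGB2HSV)
    m=((hsv[...,2]>lo)&(hsv[...,1]<sat)).astype(np.uint8)
    cs=cv2.findContours(m,cv2.RETR_EXTERNAL,cv2.CHAIN_APPROX_NONE)[0]
    return [(cv2.contourArea(k),cv2.minAreaRect(k),k) for k in cs if cv2.contourArea(k)>amin],m
E
python3 - <<'E'
from h import *
im=cv2.imread("pics/top0.png")[:,:,::-1].copy(); c=cam("top")
for lo in (110,):
  for a,r,k in blobs(im,lo,70)[0]:
    (u,v)=r[0]
    if 60<u<410 and 140<v<255 and a<6000:
        bx=cv2.boxPoints(r); P=on_plane(c,bx,0.012)
        print(lo,a,np.round(r[0]),on_plane(c,[r[0]],0.012)[0].round(3),"sides",np.linalg.norm(P[1]-P[0]).round(3),np.linalg.norm(P[2]-P[1]).round(3),"dir",np.degrees(np.arctan2(*(P[1]-P[0])[1::-1])).round(1))
cv2.imwrite("pics/crop.png",cv2.resize(im[140:255,105:400,::-1],None,fx=2.7,fy=2.7,interpolation=cv2.INTER_CUBIC))
E
```

```text
110 196.0 [ 87. 253.] [0.384 0.36  0.012] sides 0.084 0.018 dir -62.3
110 261.5 [398. 247.] [ 0.383 -0.427  0.012] sides 0.113 0.027 dir -27.0
110 570.0 [327. 236.] [ 0.415 -0.246  0.012] sides 0.058 0.071 dir -12.4
110 388.5 [375. 217.] [ 0.462 -0.371  0.012] sides 0.037 0.078 dir -10.2
110 349.5 [324. 197.] [ 0.515 -0.241  0.012] sides 0.054 0.047 dir -91.0
110 4316.0 [225. 207.] [0.495 0.013 0.012] sides 0.332 0.143 dir -88.0
110 686.0 [146. 152.] [0.64  0.216 0.012] sides 0.183 0.032 dir -90.9
```

View pics/crop.png

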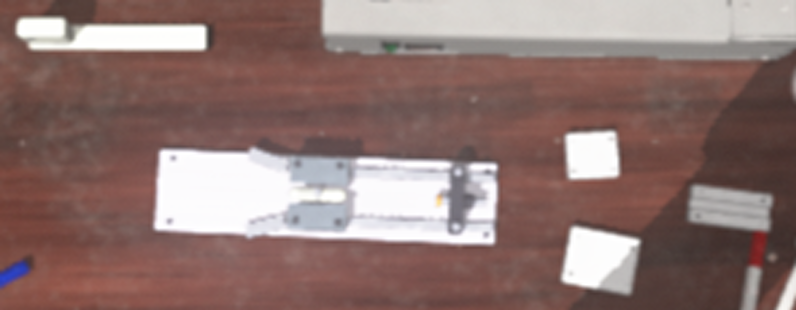

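The crop confirms the layout. The station's corners are at crop (161,150), (497,163), (495,243) and (155,230), with the plunger's brass face near (437,200). Next are wrist views from close by.

```bash
python3 - <<'E'
from h import *
R=down(np.radians(-10))
import pickle
D={}
for i,p in enumerate([(0.40,-0.37,0.27),(0.40,-0.31,0.27)]):
    robot.move_ptp(p,R) if i==0 else robot.move_linear(p,velocity=0.2)
    c=cam("wrist"); im=robot.grab_frame("wrist"); D[f"clamp{i}"]=(c,im)
    print(robot.get_state()["time"],c.C.round(3),c.R[2].round(2), project(c,[[.462,-.371,.012]]).round())
R=down(np.radians(0))
for i,p in enumerate([(0.43,-0.06,0.30),(0.43,0.04,0.30)]):
    robot.move_ptp(p,R) if i==0 else robot.move_linear(p,velocity=0.2)
    c=cam("wrist"); im=robot.grab_frame("wrist"); D[f"st{i}"]=(c,im)
    print(robot.get_state()["time"],c.C.round(3),project(c,[[.495,.013,.012]]).round())
pickle.dump(D,open("D.pkl","wb"))
cv2.imwrite("pics/w1.png",cv2.resize(np.vstack([np.hstack([D["clamp0"][1],D["clamp1"][1]]),np.hstack([D["st0"][1],D["st1"][1]])])[:,:,::-1],(800,600),interpolation=cv2.INTER_AREA))
E
```

```text
1.2333 [ 0.411 -0.307  0.452] [-0.04 -0.23 -0.97] [[297. 158.]]
1.7333 [ 0.412 -0.246  0.453] [-0.04 -0.23 -0.97] [[302. 197.]]
2.775 [0.431 0.004 0.483] [[297. 115.]]
3.475 [0.431 0.104 0.483] [[296. 178.]]
```

View pics/w1.png

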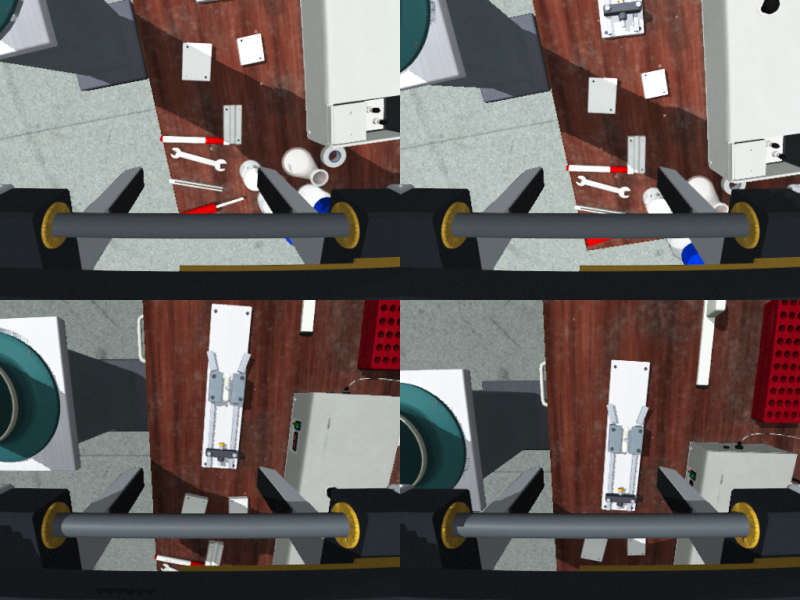

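The upper pair of wrist views shows the clamp at about full-res (298,160) and (302,198). The lower pair shows the station: corners near (273,6), (321,9), (305,215), (259,212) in st0 and (271,78), (316,78), (303,270), (260,267) in st1. I'll refine and triangulate these.

```bash
python3 - <<'E'
from h import *
import pickle
D=pickle.load(open("D.pkl","rb"))
def ref(im,pts,w=4):
    g=cv2.cvtColor(im,cv2.COLOR_RGB2GRAY)
    return cv2.cornerSubPix(g,np.array(pts,np.float32).reshape(-1,1,2),(w,w),(-1,-1),(3,40,.01)).reshape(-1,2)
def pair(a,pa,b,pb):
    ua,ub=ref(D[a][1],pa),ref(D[b][1],pb); out=[]
    print("moved",np.abs(ua-pa).max(1).round(1),np.abs(ub-pb).max(1).round(1))
    for x,y in zip(ua,ub):
        P,e=tri(D[a][0],x,D[b][0],y); out.append(P); print(P.round(4),"gap",e.round(4))
    return np.array(out),ua,ub
print("station"); P,ua,ub=pair("st0",[(273,6),(321,9),(305,215),(259,212)],"st1",[(271,78),(316,78),(303,270),(260,267)])
for n,u in(("st0",ua),("st1",ub)):
    Q=on_plane(D[n][0],u,0.010); print(n,Q[:,:2].round(4).tolist(),"sides",[np.linalg.norm(Q[i]-Q[(i+1)%4]).round(4) for i in range(4)])
print("clamp"); 
for n in("clamp0","clamp1"):
    c,im=D[n]
    for a,r,k in blobs(im,105,70,300)[0]:
        if np.hypot(*(np.array(r[0])-project(c,[[.462,-.371,.012]])[0]))<15:
            B=cv2.boxPoints(r);Q=on_plane(c,B,0.014);print(n,Q.mean(0).round(4),[np.linalg.norm(Q[i]-Q[i+1]).round(4) for i in range(2)],np.degrees(np.arctan2(*(Q[1]-Q[0])[1::-1])).round(1),r[0])
            D[n+"c"]=r[0]
if "clamp0c" in D and "clamp1c" in D: print(tri(D["clamp0"][0],D["clamp0c"],D["clamp1"][0],D["clamp1c"]))
# top cross-check of station
im=cv2.imread("pics/top0.png")[:,:,::-1].copy();c=cam("top")
u=ref(im,[(105+a/2.7,140+b/2.7) for a,b in((155,230),(161,150),(497,163),(495,243))],3)
Q=on_plane(c,u,.01);print("top",Q[:,:2].round(4).tolist())
cr=[]
for n,(x0,y0) in(("st0",(259,50)),("st1",(230,110))):
    cr.append(cv2.resize(D[n][1][y0-50+0:y0+180,210:360],None,fx=2.6,fy=2.6,interpolation=cv2.INTER_CUBIC))
print([x.shape for x in cr]);cv2.imwrite("pics/st.png",np.hstack(cr)[:600,:,::-1])
E
```

```text
station
moved [2.1 1.2 0.  0.9] [1.5 3.6 0.  2. ]
[0.4524 0.1703 0.0115] gap 0.0007
[0.5284 0.1666 0.0069] gap 0.0001
[ 0.5113 -0.1475  0.0191] gap 0.0006
[ 0.4335 -0.1465  0.0087] gap 0.0
st0 [[0.4528, 0.1708], [0.5279, 0.1655], [0.5126, -0.1505], [0.4335, -0.1461]] sides [np.float64(0.0752), np.float64(0.3163), np.float64(0.0792), np.float64(0.3175)]
st1 [[0.4521, 0.1705], [0.5277, 0.1661], [0.5132, -0.1525], [0.4335, -0.1458]] sides [np.float64(0.0757), np.float64(0.3189), np.float64(0.08), np.float64(0.3169)]
clamp
clamp0 [ 0.4622 -0.3736  0.014 ] [np.float64(0.0338), np.float64(0.0767)] -10.1 (297.5, 159.5)
clamp1 [ 0.4615 -0.3723  0.014 ] [np.float64(0.079), np.float64(0.0358)] 79.8 (302.11712646484375, 197.5181427001953)
(array([ 0.46307489, -0.37434073,  0.00398412]), np.float64(0.0006190150915164308))
top [[0.4521, 0.1738], [0.5274, 0.1684], [0.5071, -0.152], [0.4325, -0.1466]]
[(598, 390, 3), (598, 390, 3)]
```

View pics/st.png

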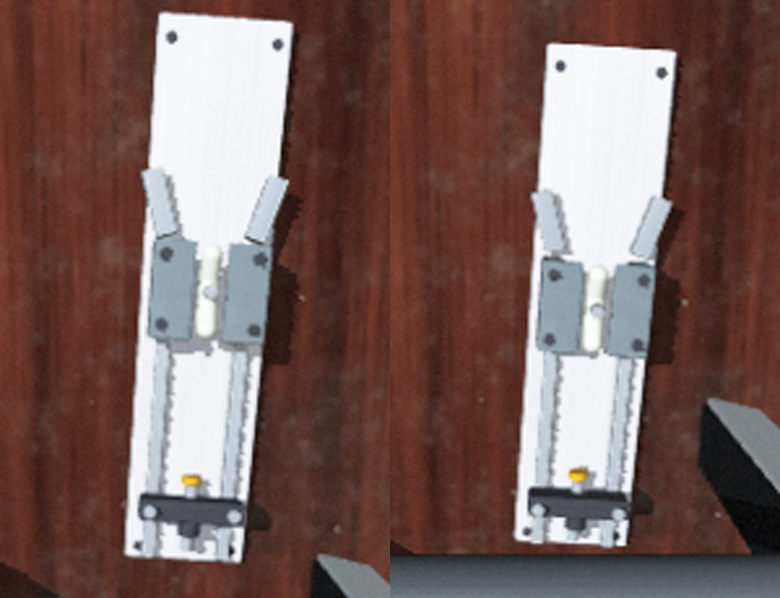

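The station pose agrees across views: yaw about -3.6°, infeed-edge middle (0.490, 0.1695), so its origin is about (0.482, 0.045). The plunger's brass disc is at crop (191,474) and (578,470). The sides come out at 76 × 317–320 mm and the triangulated corner heights scatter around 10 mm. The clamp's outline is 34 × 77 mm at (0.462, -0.373), yaw -10°. I'll pick it and use the grip and contact heights as the close check.

```bash
cat >> h.py <<'E'
SY=np.radians(-3.55); SO=np.array([0.4823,0.0447])
SR=np.array([[np.cos(SY),-np.sin(SY)],[np.sin(SY),np.cos(SY)]])
def S(x,y,z): return np.r_[SO+SR@[x,y],z]      # station -> world
def inS(p): return SR.T@(np.array(p)[:2]-SO)    # world -> station
def st(): 
    s=robot.get_state(); return round(s["time"],2),np.round(s["ee_pos"],4),np.round(s["force"],2),round(s["opening"],4),round(s["grasp_force"],1)
E
python3 - <<'E'
from h import *
import pickle
D=pickle.load(open("D.pkl","rb"))
P,e=tri(D["st0"][0],(210+191/2.6,474/2.6),D["st1"][0],(210+188/2.6,60+470/2.6)); print("brass",P.round(4),e,inS(P).round(4))
P,e=tri(D["st0"][0],(210+210/2.6,292/2.6),D["st1"][0],(210+207/2.6,60+310/2.6)); print("shoe bolt",P.round(4),e,inS(P).round(4))
a=np.radians(-10); g=np.array([.462,-.373])+0.005*np.array([-np.sin(a),np.cos(a)])
robot.gripper_to(0.058)
robot.move_ptp([*g,0.10],down(a)); print(st())
print(robot.move_linear([*g,0.0215],velocity=0.06,threshold=5),st())
robot.gripper_to(0.0); print(st())
robot.move_linear([*g,0.12],velocity=0.15); print(st())
E
```

```text
brass [ 0.4742 -0.0917  0.0218] 0.0001599335797768524 [ 0.0003 -0.1366]
shoe bolt [0.482  0.0165 0.0365] 0.0005652694545287888 [ 0.0014 -0.0282]
(5.87, array([ 0.4639, -0.3671,  0.1009]), array([0.32, 0.09, 0.22]), 0.0577, 0.0)
False (7.33, array([ 0.463 , -0.3682,  0.0219]), array([ 0.26, -0.07,  0.52]), 0.0578, 0.0)
(8.29, array([ 0.4629, -0.368 ,  0.0215]), array([ 0.24, -0.74, -1.16]), 0.0005, 0.0)
(9.1, array([ 0.4624, -0.3678,  0.1192]), array([ 0.16,  0.9 , -0.4 ]), 0.0001, 0.0)
```

The fingers closed on nothing, so I'll look before doing anything else.

```bash
python3 - <<'E'
from h import *
robot.gripper_to(0.07)
a=cv2.resize(robot.grab_frame("wrist"),(512,384)); t=robot.grab_frame("top")[150:270,290:450]; s=robot.grab_frame("side")[120:220,240:370]
print(project(cam("wrist"),[[.462,-.373,.014]]).round())
h=np.vstack([cv2.resize(t,(288,216),interpolation=2),cv2.resize(s,(288,222),interpolation=2)])[:384]
cv2.imwrite("pics/miss.png",np.hstack([a,h])[:,:,::-1]); print(st())
E
```

```text
[[255. 193.]]
(10.4, array([ 0.4629, -0.3681,  0.12  ]), array([-0.61, -0.13,  0.63]), 0.0699, 0.0)
```

View pics/miss.png

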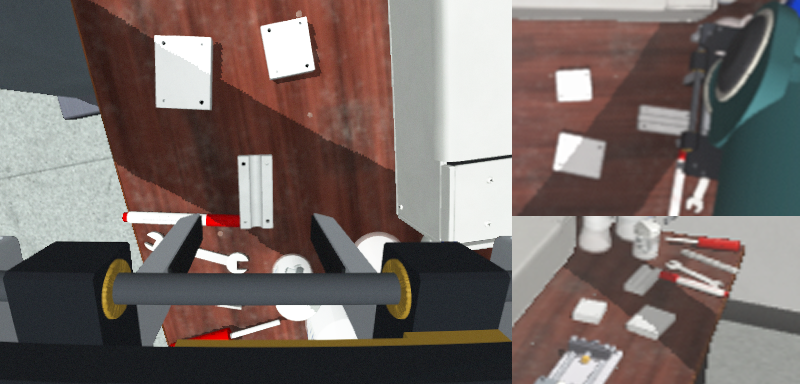

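The clamp is untouched at wrist (256,192), exactly where the calibration predicts. The finger tips appear at about (190,218) and (320,215). I'll check where the finger tips should project from the reported TCP.

```bash
python3 - <<'E'
from h import *
s=robot.get_state(); R=s["tool_rot"]; p=np.array(s["ee_pos"]); c=cam("wrist")
print(R.round(3).tolist(), c.C.round(3), "cam in tool",(R.T@(c.C-p)).round(3), c.K.round(1).tolist())
for z in (0.019,0,-.03):
    print(z,project(c,[p+R@[dx,dy,z] for dy in(-.035,.035) for dx in (-.008,.008)]).round().tolist())
im=robot.grab_frame("wrist")
cv2.imwrite("pics/f.png",cv2.resize(im[180:300,100:420,::-1],(800,300),interpolation=2))
E
```

```text
[[0.174, 0.985, 0.0], [0.985, -0.174, -0.0], [-0.0, 0.0, -1.0]] [ 0.475 -0.303  0.303] cam in tool [ 0.066  0.001 -0.183] [[294.3, 0.0, 256.2], [0.0, 294.3, 190.8], [0.0, 0.0, 1.0]]
0.019 [[207.0, 225.0], [206.0, 204.0], [303.0, 225.0], [304.0, 204.0]]
0 [[202.0, 235.0], [201.0, 212.0], [308.0, 235.0], [309.0, 212.0]]
-0.03 [[193.0, 255.0], [192.0, 229.0], [317.0, 255.0], [318.0, 228.0]]
```

View pics/f.png

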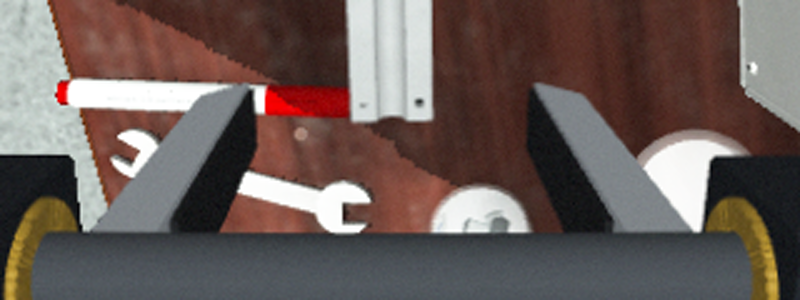

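By vision, the finger tips (px (200,215) and (313,213), 113 px apart) end about level with the TCP, not 19 mm ahead of it. That explains why the grasp closed above the block. I'll feel for the table with a light threshold and calibrate the tip height from that.

```bash
python3 - <<'E'
from h import *
a=np.radians(-10); g=np.array([.462,-.373])+0.005*np.array([-np.sin(a),np.cos(a)])
robot.gripper_to(0.058)
robot.move_linear([*g,0.022],velocity=0.12)
robot.pause(.1); print(st())
print(robot.move_linear([*g,-0.012],velocity=0.02,threshold=3),st())
robot.pause(.1);print(st())
E
```

```text
(11.94, array([ 0.4633, -0.3684,  0.0228]), array([-0.98, -0.14,  0.27]), 0.058, 0.0)
True (13.12, array([ 0.4628, -0.368 , -0.0033]), array([-1.83, -0.3 ,  7.78]), 0.058, 4.0)
(13.22, array([ 0.4628, -0.368 , -0.0033]), array([-1.93,  0.  ,  9.  ]), 0.0581, 4.6)
```

```bash
python3 - <<'E'
from h import *
p=robot.get_state()["ee_pos"]; 
robot.move_linear([p[0],p[1],0.001],velocity=0.05); print(st())
robot.gripper_to(0.0); print(st())
q=st()
if q[3]>0.025:
    robot.move_linear([p[0],p[1],0.12],velocity=0.15); print(st())
E
```

```text
(13.47, array([ 0.463 , -0.3682,  0.0012]), array([ 0.25,  0.9 , -0.05]), 0.0579, 0.0)
(13.97, array([ 0.4628, -0.368 ,  0.0009]), array([-0.03, -0.69, -0.05]), 0.0336, 30.0)
(14.91, array([ 0.4624, -0.3677,  0.1191]), array([-0.02, -1.13, -1.04]), 0.0334, 30.0)
```

The block is held, 33.5 mm across. Now I'll place it on the infeed.

```bash
python3 - <<'E'
from h import *
R=down(SY); t=S(0,0.075,0)
robot.move_ptp(S(0,0.075,0.09),R); robot.pause(.1); print(st())
robot.move_linear(S(0,0.075,0.018),velocity=0.1)
print(robot.move_linear(S(0,0.075,0.008),velocity=0.02,threshold=2.5),st())
robot.gripper_to(0.058); print(st())
robot.move_linear(S(0,0.075,0.10),velocity=0.15)
robot.move_linear(S(0.0,-0.03,0.20),velocity=0.3)
c=cam("wrist"); im=robot.grab_frame("wrist")
print(st(),project(c,[S(0,.07,.024),S(0,0,.01)]).round(),project(c,[[.64,.216,.009]]).round())
cv2.imwrite("pics/placed.png",im[:,:,::-1])
np.save("placed.npy",im); import pickle; pickle.dump(c,open("pc.pkl","wb"))
E
```

```text
(16.79, array([0.4873, 0.1187, 0.09  ]), array([ 0.31, -0.8 ,  0.09]), 0.0332, 30.0)
True (18.07, array([0.4872, 0.1195, 0.0105]), array([0.73, 0.48, 1.23]), 0.0335, 30.0)
(18.66, array([0.4868, 0.1194, 0.0105]), array([-0.49, -0.27,  0.74]), 0.058, 0.0)
(20.09, array([0.4799, 0.0156, 0.1988]), array([0.18, 1.21, 0.51]), 0.058, 0.0) [[256.  91.]
 [256. 150.]] [[383.  -7.]]
```

View pics/placed.png

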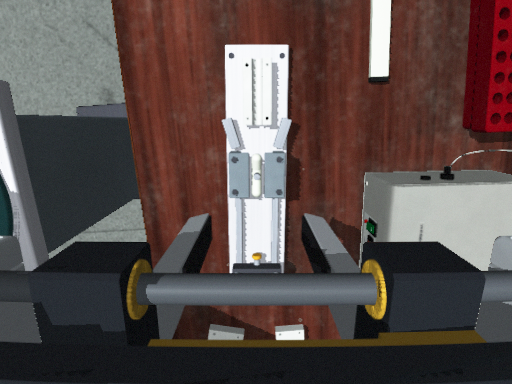

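The block lies straight on the infeed, its middle near (260,93) against a lane middle of 256. That is 3–5 mm off, within the funnel. The stick's nose is at about (380,79). Next I'll measure the stick from close by, from two places.

```bash
python3 - <<'E'
from h import *
import pickle
R=down(0.0); D=[]
for i,p in enumerate([(0.60,0.20,0.20),(0.60,0.12,0.20)]):
    robot.move_ptp(p,R) if i==0 else robot.move_linear(p,velocity=0.25)
    robot.pause(.15); c=cam("wrist"); im=robot.grab_frame("wrist"); D.append((c,im))
pickle.dump(D,open("S.pkl","wb")); print(st())
for c,im in D: 
    print(project(c,[[.64,.265,.052],[.64,.135,.009]]).round().tolist())
    for a,r,k in blobs(im,150,40,300)[0]: print(a,np.round(r[0]),np.round(r[1]),round(r[2],1))
cv2.imwrite("pics/stick.png",np.hstack([D[0][1][:240,200:512],D[1][1][:240,200:512]])[:,:,::-1])
E
```

```text
(21.84, array([0.5998, 0.121 , 0.2002]), array([0.02, 0.07, 0.05]), 0.0586, 0.0)
[[292.0, 120.0], [286.0, 220.0]]
1909.5 [304. 322.] [33. 72.] 89.1
627.5 [186. 322.] [34. 27.] 90.0
4398.0 [263. 291.] [226.  21.] -0.0
511.5 [496. 289.] [20. 29.] 90.0
796.5 [324. 236.] [58. 20.] 55.1
2943.0 [176. 228.] [73. 64.] 90.0
777.0 [500. 227.] [84. 21.] 90.0
2345.5 [286. 161.] [ 21. 134.] 2.7
684.5 [75. 39.] [75. 10.] 59.5
3160.5 [495. 132.] [ 46. 266.] 12.0
5852.5 [446.  36.] [71. 91.] 90.0
6142.5 [24. 89.] [178.  48.] 90.0
[[294.0, 44.0], [287.0, 162.0]]
2166.0 [305. 322.] [34. 72.] 90.0
393.5 [186. 322.] [34. 20.] 90.0
3801.0 [261. 292.] [ 19. 230.] 89.7
435.0 [496. 289.] [18. 29.] 90.0
809.5 [324. 236.] [60. 21.] 54.3
759.0 [500. 228.] [82. 21.] 90.0
6327.5 [170. 200.] [136.  71.] 86.8
2678.5 [289.  94.] [ 22. 153.] 2.1
3002.0 [485. 130.] [ 34. 265.] 13.1
5006.5 [22. 74.] [148.  44.] 90.0
```

View pics/stick.png

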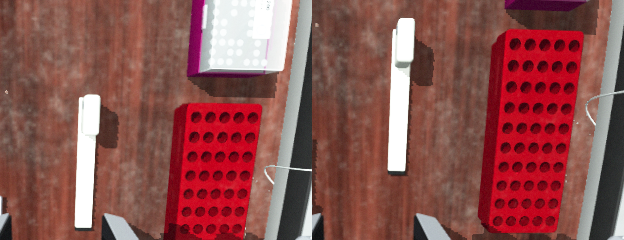

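Both views show the stick. The handle top's far edge is at (291,96) and (294,19), and the white end of the blade is at (284,227) and (285,171). I'll triangulate both.

```bash
python3 - <<'E'
from h import *
import pickle
D=pickle.load(open("S.pkl","rb"))
M=[]
for c,im in D:
    hsv=cv2.cvtColor(im,cv2.COLOR_RGB2HSV); m=((hsv[...,2]>150)&(hsv[...,1]<40)); m[:, :265]=0; m[:,312:]=0; m[232:]=0
    rows=[r for r in range(232) if 10<m[r].sum()<40]
    e=[(r,np.flatnonzero(m[r])) for r in rows]
    v0,v1=rows[0],rows[-1]
    tp=np.mean([(k[0]+k[-1])/2 for r,k in e[2:5]]); 
    bl=np.polyfit([r for r,k in e if v1-60<r<v1-4],[(k[0]+k[-1])/2 for r,k in e if v1-60<r<v1-4],1)
    w=np.mean([len(k) for r,k in e if v1-60<r<v1-4])
    print(v0,v1,tp,np.polyval(bl,v1),w,len(e[3][1]))
    M.append(((tp,v0),(np.polyval(bl,v1+1),v1+1),(np.polyval(bl,v1-50),v1-50)))
(a0,b0,m0),(a1,b1,m1)=M
print("handle far top edge",tri(D[0][0],a0,D[1][0],a1)); print("white end",tri(D[0][0],b0,D[1][0],b1))
for (c,_),a,b,m in((D[0],a0,b0,m0),(D[1],a1,b1,m1)):
    print(on_plane(c,[a],.052).round(4),on_plane(c,[b,m],.009).round(4).tolist())
E
```

```text
95 227 289.5 289.4920634920635 18.581818181818182 22
18 170 293.8333333333333 284.0027417027416 18.327272727272728 17
handle far top edge (array([0.63827568, 0.29135636, 0.04950322]), np.float64(0.002276247460700319))
white end (array([0.64013339, 0.12548562, 0.01638166]), np.float64(0.009275008809045799))
[[0.6369 0.2912 0.052 ]] [[0.6457, 0.1231, 0.009], [0.636, 0.1931, 0.009]]
[[0.6391 0.2906 0.052 ]] [[0.6362, 0.1238, 0.009], [0.6375, 0.1878, 0.009]]
```

The stick's handle is at (0.639, 0.269) and its nose at (0.636, 0.119), yaw about -1.1°. Checks:
- The handle top triangulates to 49.5 mm, against 52 mm given.
- Handle to nose comes out at 150 mm.
- In view 0 a finger spoilt the blade fit, so I'm using view 1 for that.

Now I'll grasp the stick.

```bash
python3 - <<'E'
from h import *
a=np.radians(-1.1)
robot.move_ptp([.639,.269,0.10],down(a)); robot.gripper_to(0.05)
print(robot.move_linear([.639,.269,0.0155],velocity=0.07,threshold=5),st())
robot.gripper_to(0.0); q=st(); print(q)
if q[3]>0.014:
    p=robot.get_state()["ee_pos"]; print("grip z",p[2])
    robot.move_linear([.639,.269,0.09],velocity=0.12)
    robot.move_ptp(S(0,0.30,0.09),down(SY)); robot.pause(.2)
    c=cam("wrist"); im=robot.grab_frame("wrist"); print(st(), project(c,[S(0,.15,.08),S(0,.07,.024)]).round().tolist())
    t=robot.grab_frame("top")[140:245,90:250]
    cv2.imwrite("pics/held.png",np.hstack([cv2.resize(im,(400,300),interpolation=3),cv2.resize(t,(400,300),interpolation=2)])[:,:,::-1])
E
```

```text
False (24.33, array([0.6393, 0.2691, 0.016 ]), array([-0.17,  0.42, -0.15]), 0.0502, 0.0)
(24.93, array([0.639 , 0.269 , 0.0156]), array([0.45, 0.32, 1.04]), 0.0181, 30.0)
grip z 0.015561585410728388
(26.63, array([0.5015, 0.3436, 0.0897]), array([ 0.27, -1.18, -2.3 ]), 0.0178, 30.0) [[255.0, 391.0], [255.0, 404.0]]
```

View pics/held.png

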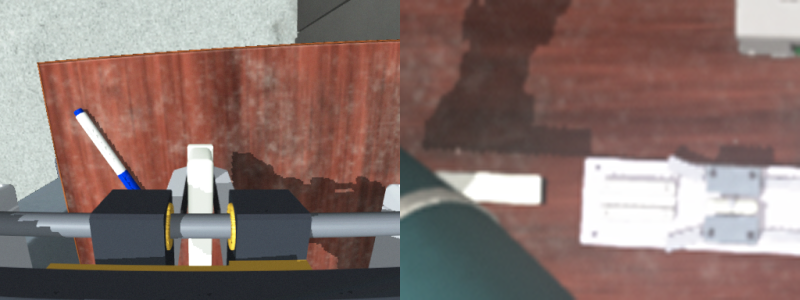

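The stick is held straight, its nose at crop (143,188), or top px (147,206). Now lower it off the plate and push.

```bash
python3 - <<'E'
from h import *
print("nose station",inS(on_plane(cam("top"),[(147.2,205.8)],.079)[0]).round(4))
Z=0.027; ax=np.array([SR[0,1],SR[1,1],0])
f=lambda: round(float(np.dot(robot.get_state()["force"],ax)),2)
robot.move_linear(S(0,0.295,Z),velocity=0.12); robot.pause(.15); f0=f(); print(st(),f0)
for hy,v in((0.245,0.05),(0.2,0.05),(0.16,0.05),(0.13,0.05),(0.105,0.04)):
    hit=robot.move_linear(S(0,hy,Z),velocity=v,threshold=11); s=robot.get_state()
    print(hy,hit,round(s["time"],2),inS(s["ee_pos"]).round(4),round(s["ee_pos"][2],4),"F",f()-f0,np.round(s["force"],1))
    if hit: break
t=robot.grab_frame("top"); cv2.imwrite("pics/mid.png",cv2.resize(t[180:245,150:300],(800,347),interpolation=2)[:,:,::-1])
E
```

```text
nose station [0.0016 0.1527]
(27.51, array([0.501 , 0.3395, 0.0279]), array([ 0.69, -0.02, -1.57]), 0.0184, 30.0) 0.02
0.245 False 28.66 [-1.000e-04  2.453e-01] 0.027 F 0.38 [-0.8  0.5 -0.5]
0.2 False 29.71 [-1.000e-04  1.999e-01] 0.0269 F 0.79 [ 1.   0.7 -1.8]
0.16 False 30.66 [-1.000e-04  1.596e-01] 0.0269 F 0.22 [ 0.1  0.2 -0.6]
0.13 False 31.41 [-1.000e-04  1.296e-01] 0.0269 F -0.49 [ 0.2 -0.5 -1.2]
0.105 False 32.18 [-0.      0.1049] 0.027 F -0.13999999999999999 [ 0.2 -0.1 -1.5]
```

View pics/mid.png

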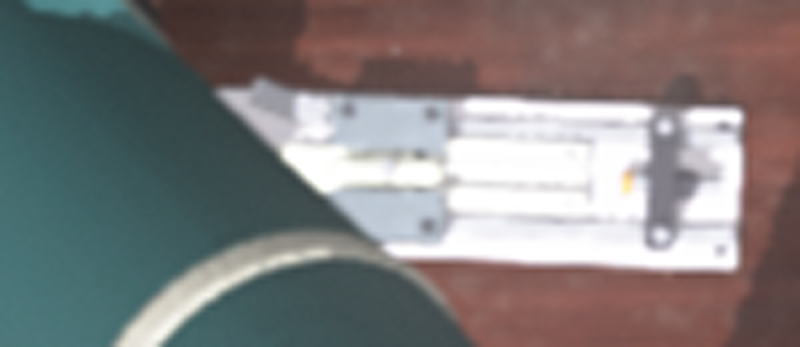

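The block has gone through. Its front is at crop x≈592 and the brass face at 627, so about 16 mm remain. Now I'll creep forward with a low threshold.

```bash
python3 - <<'E'
from h import *
Z=0.027; ax=np.array([SR[0,1],SR[1,1],0])
def f(n=6):
    v=[]
    for _ in range(n): v.append(np.dot(robot.get_state()["force"],ax)); robot.pause(0.03)
    return np.mean(v),np.std(v)
robot.move_linear(S(0,0.096,Z),velocity=0.03,threshold=6); robot.pause(.1); f0=f()[0]; print("base",f0,st())
hit=robot.move_linear(S(0,0.080,Z),velocity=0.005,threshold=3.0)
F=f(); print(hit,st(),inS(robot.get_state()["ee_pos"]).round(4),F[0]-f0,F[1])
E
```

```text
base -0.45106948613675174 (32.98, array([0.4882, 0.1406, 0.027 ]), array([-0.07, -0.48, -0.85]), 0.0179, 30.0)
True (35.03, array([0.4873, 0.1314, 0.0266]), array([ 0.3 ,  2.2 , -0.44]), 0.0178, 30.0) [-0.0004  0.0868] 2.036235669928523 0.5150202611127508
```

```bash
python3 - <<'E'
from h import *
Z=0.027; ax=np.array([SR[0,1],SR[1,1],0]); f0=-0.3
def f(n=8):
    v=[]
    for _ in range(n): v.append(np.dot(robot.get_state()["force"],ax)); robot.pause(0.03)
    return np.mean(v)-f0
y=0.0868
for _ in range(12):
    F=f(); print(round(y,4),round(F,2),inS(robot.get_state()["ee_pos"]).round(4)[1])
    if F>4.6: break
    y-=0.0002 if F<3.5 else 0.0001
    robot.move_linear(S(0,y,Z),velocity=0.004,threshold=4)
robot.pause(.5); print(f(),st())
E
```

```text
0.0868 2.4 0.0868
0.0866 3.58 0.0866
0.0865 5.21 0.0866
5.292143197373776 (37.13, array([0.4877, 0.1312, 0.027 ]), array([ 0.1 ,  4.3 , -1.83]), 0.018, 30.0)
```

A steady 5 N was held against the stop. Now I'll withdraw, put the stick back and check.

```bash
python3 - <<'E'
from h import *
Z=0.027;a=np.radians(-1.1)
robot.move_linear(S(0,0.30,Z),velocity=0.12)
robot.move_linear(S(0,0.30,0.09),velocity=0.15)
robot.move_ptp([.639,.269,0.07],down(a))
robot.move_linear([.639,.269,0.022],velocity=0.1)
print(robot.move_linear([.639,.269,0.0145],velocity=0.015,threshold=2.5),st())
robot.gripper_to(0.05); print(st())
robot.move_linear([.639,.269,0.12],velocity=0.15)
robot.move_ptp([0.43,0.02,0.30],down(SY)); robot.pause(.15)
c=cam("wrist"); im=robot.grab_frame("wrist"); print(st())
print(project(c,[S(0,-.055,.01),S(0,-.0615,.024),S(0,-.1365,.024),S(0,-.1365,.018)]).round(1).tolist())
cv2.imwrite("pics/end.png",np.hstack([cv2.resize(im,(400,300),interpolation=3),cv2.resize(im[90:260,240:340],(353,600),interpolation=2)[:300] if 0 else cv2.resize(im[110:290,200:440],(400,300),interpolation=2)])[:,:,::-1])
E
```

```text
True (41.39, array([0.6391, 0.269 , 0.0155]), array([-0.64, -0.17,  6.2 ]), 0.0181, 30.0)
(42.08, array([0.6386, 0.2687, 0.0148]), array([ 1.02,  0.38, -1.16]), 0.05, 0.0)
(44.52, array([0.4302, 0.0205, 0.2997]), array([ 0.24, -0.16, -0.04]), 0.0502, 0.0)
[[286.6, 179.6], [287.4, 185.3], [286.3, 229.6], [285.9, 228.4]]
```

View pics/end.png

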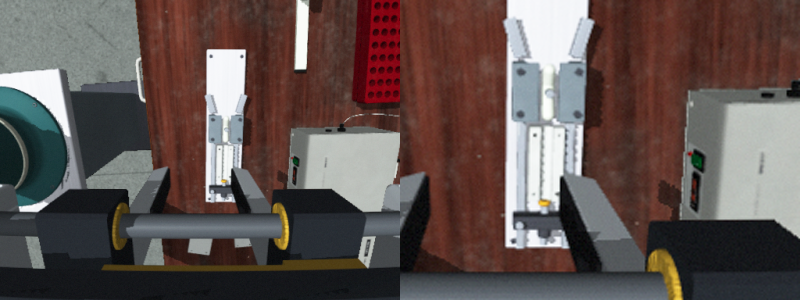

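The end view shows the block in the outfeed lane, from just past the guard (crop row ≈125) to the brass plunger (≈200). The stick is flat on the bare table and the gripper is clear of everything.

```bash
python3 -c "
from rig import robot
print(robot.sign_off())"
```

```text
the job is handed in; nothing more can be done
None
```

The job is handed in, though no verdict came back: the clamp half went through under the guard and was pressed on the stop plunger at about 5 N, and the stick is back on the bare table; the first grasp had closed above the block without moving it.

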